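# Clamp the armrest board in the guarded trim jig

### The job

With the fingertips, push the plywood board along its channel until it sits up against the stop inside the guard; then reach down through the window in the guard's roof and press the clamp lever fully down onto the board, and come out again. Do not touch the guard, do not lift the board, and leave the other things on the bench where they are.

Things in the scene. Friction and masses are not known exactly. Their poses are not given: they have to be found in the camera images.
- jig: clamping jig, fixed: grey base plate 230 (x, -125..+105) x 400 (y, -320..+80) x 15 mm. Origin on the table below the lever's foot; +y runs along the channel to the stop, -x looks roughly to the robot, z up. Channel along y at x = 0: floor 15 mm above the table, 100 mm wide between aluminium rails 8 mm high and wide (y = -305..+50), open at its -y end
- stop_face (a point): centre of the face of the steel end stop, at jig (0, +45, 26) mm, looking to -y; the stop stands inside the guard
- guard: grey sheet-steel hood (3 mm sheet) over the +y end of the jig, same origin and axes as the jig: x = -112..+90, y = -60..+60 mm, up to its flat roof 101 mm above the table. Its -y wall has a low opening (x = -60..+60, up to z = 50) through which the board slides; fingers get in only by the roof window. The robot must not touch it
- window (a point): centre of the square window, 80 x 80 mm with sides along the jig's x and y, in the flat roof of the guard, at the level of the roof's top face (jig (-50, 0, 101) mm)
- lever (a joint): steel clamp lever, rad: 0 = raised (starts at 0 to 0.04), grows as its free end is pressed down; its foot meets the home board at about 0.22; with no board it goes to 0.28. Hinge along y at jig (+65, 0, 60) mm, arm towards -x. Stiff: about 5 N at the pad moves it, it stays where left. The rubber foot, 24 mm across, lands at jig (0, 0) and when down blocks the channel
- lever_pad (a point): centre of the top face of the square steel finger pad (44 x 44 mm, 10 mm thick) at the free end of the lever, below the window; about 90 mm above the table when raised and 65 mm when clamped
- board: loose plywood armrest core board, 96 (x) x 190 (y) x 22 mm, about 0.35 kg, lying in the channel (2 mm play each side); origin at the centre of its underside, axes as the jig's. It starts 65 to 100 mm short of the stop; at home its origin is at jig y = -50 mm and about 85 mm of it stands out of the guard
- board_end (a point): centre of the board's outer end face (the -y end, the one to push), 11 mm above its underside
- screwdriver: a screwdriver, 180 mm long, up to 35 mm high, lying on the jig's base plate beside the channel, on the -x side; bystander
- tape_roll: a paper tape roll lying flat, 90 mm across, 25 mm high, past the stop end of the jig; origin under its centre; bystander
- spool: a wooden thread spool standing upright, 48 mm across, 55 mm high, beyond the jig; origin under its centre; bystander
- jar: an amber glass jar with a steel cap, 66 mm across, 65 mm high, beyond the jig; origin under its centre; bystander
- sanding_block: a cork sanding block, 35 x 70 x 30 mm, lying on the jig's base plate beside the channel, on the +x side; origin under its centre; bystander
- mallet: a hammer, 240 mm long, lying on the table to the robot's left; bystander
- pin_cup: an open aluminium cup, 72 mm across, 60 mm high, to the robot's right; origin under its centre; bystander
Mind the look-alikes: they are no part of the job. Leave any blue or purple look-alike of the board alone.

How it is judged (in metres and radians):
On the way, in this order (a step that is already met when the one before it is completed fails the run):
1. the board is home against the stop (within 3 mm), the lever still up (y of board in the frame of jig above -0.053 m and value of joint lever below 0.12 rad), for 0.2 s.
2. the lever is pressed down onto the board (y of board in the frame of jig above -0.053 m and value of joint lever above 0.195 rad), for 0.2 s.
At the end, for the whole second after the job is handed in: the board lies flat in the channel within 3 mm of the stop, at rest, and the lever stays pressed down on it (joint above 0.195 rad, foot within about 1.6 mm of the board) (all of step 2 and z of board in the frame of jig below 0.02 m and linear speed of board below 0.01 m/s and velocity of joint lever below 0.02 rad/s); the robot touches nothing.
It fails at once if the robot touches the guard (over 0.5 N) (contact force between any of the fingers, the arm and guard above 0.5 N).
It fails at once if the board is lifted more than 8 mm off the channel floor or tipped (z of board in the frame of jig above 0.023 m or angle between board's own z axis and vertical above 0.12 rad).
It fails at once if a bystander is moved by more than 20 mm (distance of any of screwdriver, tape_roll, spool, jar, sanding_block, mallet, pin_cup from where it was at the start of the episode above 0.02 m).
It also fails if it takes over 48 s, if anything falls off the work surface, if the arm or the gripper's body presses on something with over 40 N, if the wrist force passes 120 N, or if a joint passes its speed limit or range.

### The arm

A 6-joint arm with a two-finger parallel gripper is mounted at the origin on the work surface. World frame = base frame: x ahead of the robot, y to its left, z up, the work surface at z = 0. Lengths are in mm, angles in degrees, forces in N, time in s.
With the tool pointing down it reaches from about 275 to 725 mm from the base axis. Payload 5.6 kg.
Tool frame: the origin (TCP) lies on the front face of the gripper's body, between the roots of the fingers; the fingertips stand 73 mm ahead of it and the grasp point (between the pads) lies 54 mm ahead of it (finger_overhang is the distance from the TCP to the fingertips, in mm); z points along the fingers, y is the direction in which the jaws open and shut (so a half turn about z gives the same grasp; the last joint's range is limited). The gripper opens to 85 mm and grips with 20 to 120 N. Pads are 22 mm wide; open, the fingers measure 114 mm over their backs; the gripper's body (76 mm by 85 mm) begins 54 mm behind the grasp point. The pads swing forward as they close: fully open they stand 13 mm farther back than shut.
Start: joints at [92.051, 14.616, 6.199, 0, -81.583, -16.306], TCP at [135.405, 533.065, 303.883] pointing down, gripper open.
Joint ranges: [-168.99, 168.99], [-69.2, 112.95], [-62.41, 85.93], [-164.36, 98.24], [-168.68, -3.75], [-174.98, 174.98]. Speed limits (degrees/s): [147.25, 147.25, 180, 180, 180, 180].

### API

Orientations are given as a 3x3 rotation matrix whose columns are the frame's x, y, z axes.
In Python, from workcell import * gives the robot as it stands.
- The arm moves only by the tool play_rows, never from a script. Its argument "targets" is a list that holds one entry, the list of rows, each a list of 7 numbers: the shift along the tool's x, y, z in mm, then the turn, a rotation vector about the tool's x, y, z in rad, then the gripper's target within -1 to 1 (fully open at 1, half-way at 0, shut at -1). In form: [[[x, y, z, ax, ay, az, gripper], ...]]. A call has exactly 5 rows; each row shifts and turns the commanded pose from where the row before left it, along the tool's axes as they then stand; what a row does not reach is not made up. A row lasts 1/10 s, in which the tool goes at most 50 mm and 8.59 degrees, less where a joint would pass 70% of its speed; a pose out of reach is approached as far as the arm can. A call is refused whole if a number of a shift passes 50 or a number of a turn 0.15, either way. A call with a gripper value outside its range is refused whole. The fingers move at their own pace and stop on an object; "squeeze" is the grip in N (left out, the last holds). Time passes only in rows, so rows that do not move let the fingers close, or fill a call up. It gives the time, the measured TCP pose, the force and the opening at its end, in the units of the state.
- get_state(): the state, without advancing time (a new reading comes with each control period).
- get_image(name): name is "scene" or "side" or "wrist"; returns the picture (480x640x3 uint8, blue, green, red); there is no depth.
- camera_model(name): a dict with "fx", "fy", "cx", "cy" (pixels), "world_to_cam" (4x4, takes a point from world to camera coordinates); the wrist camera has in their place "T_tool_cam" (4x4, takes a point from camera to tool coordinates, whose origin is the TCP and whose axes are the flange's). Camera axes: x right, y up, looking along -z (the intrinsics and any distortion apply to the point x, -y, -z); pixel columns grow to the right and rows downward; lengths in mm; the calibration is good to about 2 mm. The wrist camera is an equidistant fisheye: a pixel r from the principal point sees the ray r / f radians off the axis. A picture is of the moment at which its call begins: read the wrist's pose just before it. camera_model takes no time and is no camera call.
- hand_in(): hands the job in, once; it reports no verdict.
Trained networks look in the newest picture that a camera, given by its name, has taken for a name from the list of things; names that differ only in an ending like _2 or _b are one class to them, and where a whole thing is asked for, a point or a joint stands for the part that bears it (a point fixed in the world has none). Each returns a list of dicts, best first, with "p" (0 to 1); they miss things now and then, are a little off and sometimes report something else, mostly with a low value. They report only what shows in the picture. A call takes as long as a camera call. They do not tell look-alikes from the thing itself.
- boxes_of(camera, target): "rect" ([left, top, right, bottom] in pixels, round what is visible of it).
The state is a dict: "t": time; "qpos": joint angles; "joint_velocities": joint speeds; "effort": joint torques, N m; "ee_pos": TCP position; "eef_rot": TCP orientation; "contact_force": force on the tool from outside, world axes, zero at the start; "wrist_torque": the same for the moment, N m; "opening": finger opening in mm.
Only numpy, scipy, OpenCV 4.12 (cv2) and the standard library are available. Lean on these libraries where they do the work, as an engineer would, in place of code of your own. Each camera call takes 0.05 s, during which the arm holds its last target.

## Working session

There is one attempt and no reset: what is moved stays moved. The work goes in short steps, Python scripts to look and compute and a tool call to move; the robot and the scene stay as the last step left them, time stands still between calls to the robot, and variables do not carry over. Pictures are saved under pics/ and viewed, and the job is handed in when it is done.

Besides the shell and the picture viewer there is one more tool, called after "Call:" as a command line: name --argument value ..., lists and objects as JSON in quotes. play_rows: Moves the arm, as the interface text tells. Its arguments: {"type":"object","properties":{"targets":{"type":"array","items":{"type":"array","items":{"type":"array","items":{"type":"number"}}}},"squeeze":{"type":"number"}},"required":["targets"]}

```bash
ls; mkdir -p pics; python3 - <<'E'
from workcell import *
import cv2,numpy as np
np.set_printoptions(precision=3,suppress=True)
s=get_state();print(s)
for c in ["scene","side","wrist"]:
    im=get_image(c);cv2.imwrite(f"pics/{c}0.png",im);print(c,camera_model(c))
    for n in ["jig","guard","board","lever_pad","lever","screwdriver","sanding_block","board_end"]:
        try:print(n,[(np.round(b["rect"]).astype(int).tolist(),round(b["p"],2)) for b in boxes_of(c,n)][:4])
        except Exception as e:print(n,e)
print(get_state()["t"])
E
```

```text
pics
{'t': 0.0, 'qpos': array([ 92.051,  14.656,   6.13 ,  -0.029, -81.583, -16.305]), 'joint_velocities': array([ 0.103, -0.05 , -0.011,  0.099, -0.059,  0.024]), 'effort': array([ -0.   , -38.664,  23.794,   5.365,  -0.006,   0.   ]), 'ee_pos': array([135.271, 532.736, 302.963]), 'eef_rot': array([[ 0.969, -0.246, -0.   ],
       [-0.246, -0.969, -0.002],
       [ 0.   ,  0.002, -1.   ]]), 'contact_force': array([-0.243,  0.821,  0.427]), 'wrist_torque': array([-0.002,  0.021,  0.011]), 'opening': 85.33322178097731}
scene {'fx': 516.965909853417, 'fy': 516.965909853417, 'cx': 326.0826354013026, 'cy': 249.12055193593613, 'world_to_cam': array([[    0.063,     0.998,     0.018,   -33.843],
       [   -0.674,     0.03 ,     0.738,   302.288],
       [    0.736,    -0.059,     0.674, -1853.811],
       [    0.   ,     0.   ,     0.   ,     1.   ]])}
jig [([258, 223, 411, 313], 0.9), ([451, 231, 536, 278], 0.46)]
guard [([349, 220, 405, 301], 0.71)]
board [([172, 203, 244, 231], 0.97), ([171, 278, 241, 341], 0.93), ([294, 256, 360, 292], 0.88), ([376, 194, 440, 228], 0.62)]
lever_pad [(
[... 806 characters left out ...]
8], 0.83)]
lever_pad [([294, 281, 322, 298], 0.93)]
lever [([290, 280, 320, 296], 0.9)]
screwdriver [([341, 224, 354, 267], 0.56)]
sanding_block []
board_end [([286, 229, 332, 283], 0.84), ([405, 164, 453, 219], 0.83), ([355, 334, 432, 420], 0.73)]
wrist {'fx': 371.64829954431775, 'fy': 371.64829954431775, 'cx': 318.11752726637604, 'cy': 244.208675394955, 'T_tool_cam': array([[  0.001,   0.956,   0.294,  74.59 ],
       [  1.   ,  -0.001,  -0.001,  -0.472],
       [ -0.001,   0.294,  -0.956, -68.523],
       [  0.   ,   0.   ,   0.   ,   1.   ]])}
jig []
guard []
board [([439, 1, 589, 80], 0.71)]
lever_pad []
lever []
screwdriver []
sanding_block []
board_end [([437, 0, 591, 82], 0.92)]
1.35
```

View pics/scene0.png

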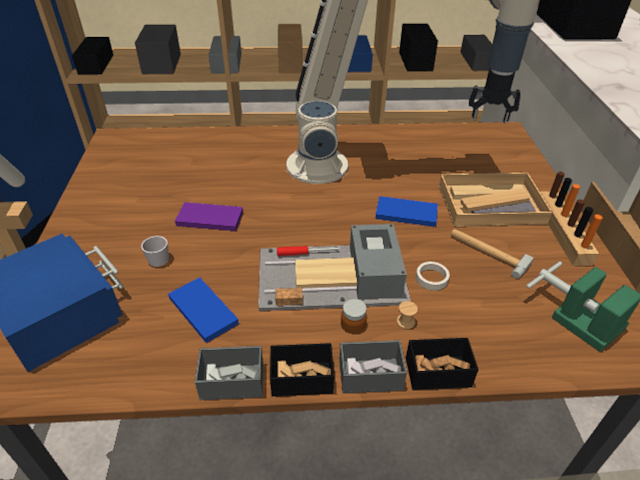

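View pics/side0.png

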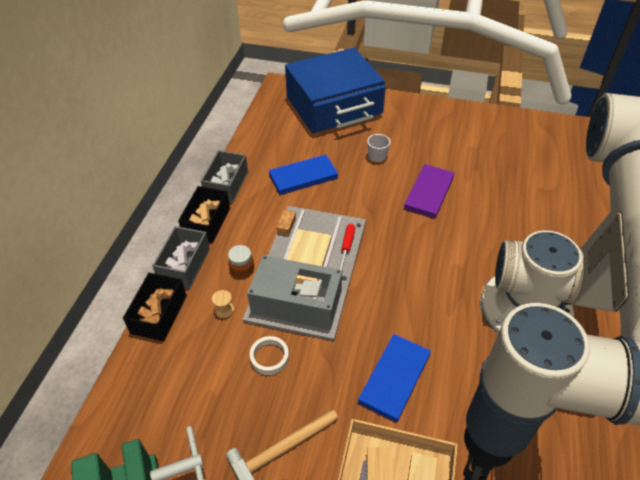

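View pics/wrist0.png

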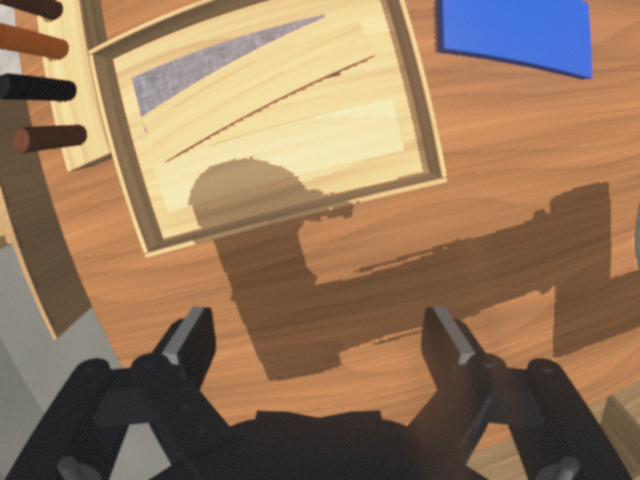

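```bash
python3 - <<'E'
import cv2
a=cv2.imread("pics/scene0.png")[205:325,245:425];cv2.imwrite("pics/scene0c.png",cv2.resize(a,None,fx=4.4,fy=4.4,interpolation=cv2.INTER_CUBIC))
a=cv2.imread("pics/side0.png")[195:350,235:375];cv2.imwrite("pics/side0c.png",cv2.resize(a,None,fx=3.8,fy=3.8,interpolation=cv2.INTER_CUBIC))
E
```

```text
(no output)
```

View pics/scene0c.png

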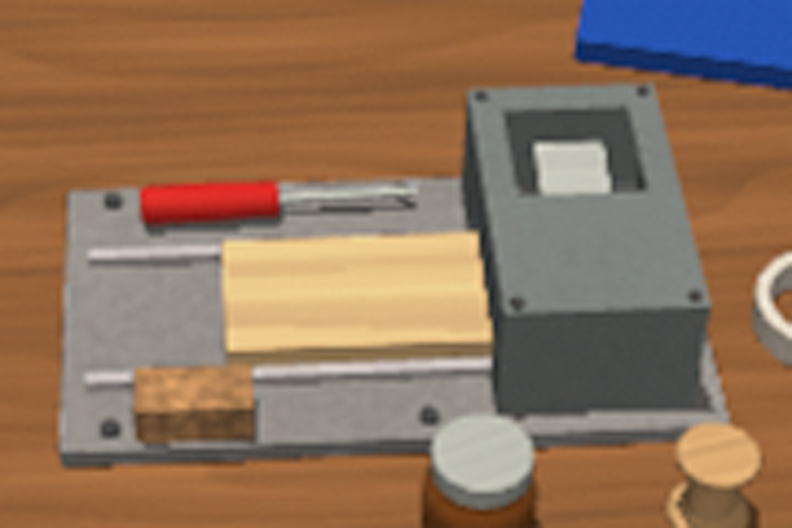

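View pics/side0c.png

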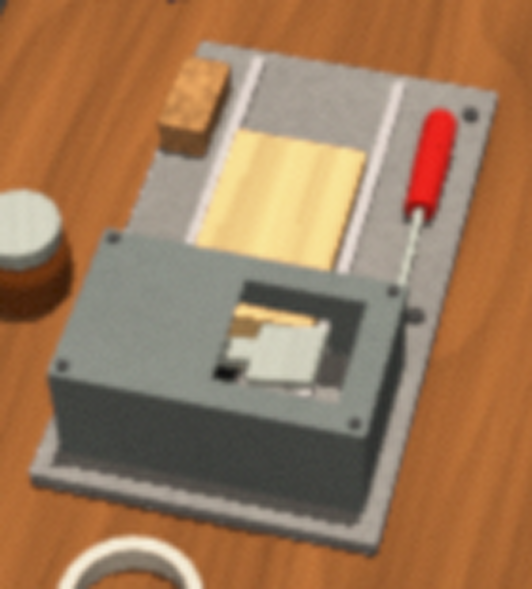

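```bash
cat > h.py <<'E'
from workcell import *
import cv2,numpy as np
from scipy.optimize import least_squares
np.set_printoptions(precision=2,suppress=True)
def proj(c,P,s=None):
    P=np.atleast_2d(P).astype(float);m=camera_model(c)
    if c!="wrist":
        W=np.array(m["world_to_cam"]);C=P@W[:3,:3].T+W[:3,3]
        return np.c_[m["cx"]+m["fx"]*C[:,0]/-C[:,2],m["cy"]+m["fy"]*C[:,1]/C[:,2]]
    R=np.array(s["eef_rot"]);T=np.array(m["T_tool_cam"])
    t=(P-s["ee_pos"])@R;C=(t-T[:3,3])@T[:3,:3]
    v=np.c_[C[:,0],-C[:,1],-C[:,2]];rr=np.hypot(v[:,0],v[:,1]);th=np.arctan2(rr,v[:,2])
    return np.c_[m["cx"]+m["fx"]*th*v[:,0]/rr,m["cy"]+m["fy"]*th*v[:,1]/rr]
def j2w(p,P):
    x,y,a=p;c,s=np.cos(a),np.sin(a);P=np.atleast_2d(P).astype(float)
    return np.c_[x+c*P[:,0]-s*P[:,1],y+s*P[:,0]+c*P[:,1],P[:,2]]
J=dict(b1=(-125,-320,15),b2=(105,-320,15),b3=(105,80,15),b4=(-125,80,15),r1=(-112,-60,101),r2=(-112,60,101),r3=(90,60,101),r4=(90,-60,101),w1=(-90,-40,101),w2=(-90,40,101),w3=(-10,40,101),w4=(-10,-40,101))
def full(uv,k,o): return (np.array(uv,float)+.5)/k-.5+np.array(o)
E
python3 - <<'E'
from h import *
sc=dict(b1=(70,192),b2=(62,453),r1=(467,90),r2=(655,86),r3=(710,310),r4=(493,320),w1=(505,112),w2=(628,107),w3=(647,190),w4=(515,193),b3=(728,425))
sd=dict(b1=(497,93),b2=(205,42),b4=(378,543),b3=(33,475),r1=(408,287),r4=(108,232),r3=(50,375),r2=(370,435),w1=(368,303),w4=(245,282),w3=(212,378),w2=(338,400))
obs={"scene":{k:full(v,4.4,(245,205)) for k,v in sc.items()},"side":{k:full(v,3.8,(235,195)) for k,v in sd.items()}}
def res(p,cs=("scene","side")):
    return np.concatenate([(proj(c,j2w(p,[J[k] for k in obs[c]]))-np.array(list(obs[c].values()))).ravel() for c in cs])
for cs in [("scene","side"),("scene",),("side",)]:
    best=min((least_squares(res,[500,50,a],args=(cs,),loss="soft_l1") for a in (-.5,0,.5)),key=lambda r:r.cost);p=best.x
    print(cs,p,np.degrees(p[2]),np.sqrt(np.mean(res(p,cs)**2)))
    print(res(p,cs).reshape(-1,2).T)
E
```

```text
('scene', 'side') [569.94 133.98  18.86] 1080.4954189833427 0.932505524230493
[[-0.43 -0.57  0.19 -0.31  0.52  2.88 -0.45  0.06  0.5   0.84  0.99  0.27
  -1.41 -0.05 -1.23  0.07 -0.68 -0.89 -1.15 -0.12  0.13 -0.12 -0.03]
 [-1.2  -0.74 -0.86 -1.33 -1.59 -2.02 -1.05 -0.86 -0.48 -0.1  -0.89 -1.07
  -1.13  0.24 -0.91 -0.97 -1.42 -0.61  0.33 -0.47 -1.02 -0.08  0.68]]
('scene',) [574.06 132.5    0.  ] 0.10939661079661253 0.7250889029458264
[[-0.68 -1.45  0.06 -0.31  0.02  2.22 -0.61 -0.01  0.24  0.48  0.5 ]
 [-0.74 -0.13 -0.01 -0.3  -0.29 -0.94 -0.14  0.17  0.64  0.88  0.47]]
('side',) [568.59 135.24  -6.27] -359.4000770642969 0.6426312498852932
[[ 0.47 -1.3   0.46 -0.85  0.47 -0.38 -0.5  -0.64  0.29  0.5   0.31  0.45]
 [-0.76 -0.73  0.73 -0.3  -0.54 -0.9  -0.01  0.83 -0.02 -0.53  0.46  1.18]]
```

```bash
cat >> h.py <<'E'
def plan(dst,turn=0,n=10,s=None):
    """equal world steps to dst with the turn (rad about tool z) spread over the rows"""
    s=s or get_state();R=np.array(s["eef_rot"]);d=(np.array(dst)-s["ee_pos"])/n
    for i in range(n):
        print(np.round(R.T@d,1),round(turn/n,3))
        R=R@cv2.Rodrigues(np.array([0,0,turn/n]))[0]
E
python3 - <<'E'
from h import *
plan([570,10,330],1.316,15)
E
```

```text
[36.7 26.7 -1.7] 0.088
[38.9 23.3 -1.7] 0.088
[40.8 19.9 -1.7] 0.088
[42.3 16.2 -1.7] 0.088
[43.6 12.4 -1.7] 0.088
[44.5  8.6 -1.7] 0.088
[45.1  4.6 -1.7] 0.088
[45.3  0.7 -1.7] 0.088
[45.2 -3.3 -1.7] 0.088
[44.8 -7.3 -1.7] 0.088
[ 43.9 -11.2  -1.7] 0.088
[ 42.8 -15.   -1.7] 0.088
[ 41.3 -18.7  -1.7] 0.088
[ 39.5 -22.2  -1.7] 0.088
[ 37.4 -25.6  -1.7] 0.088
```

Call:
play_rows --targets '[[[37,27,-2,0,0,0.088,-1],[39,23,-2,0,0,0.088,-1],[41,20,-2,0,0,0.088,-1],[42,16,-2,0,0,0.088,-1],[44,12,-2,0,0,0.088,-1]]]' --squeeze 40

```text
t: 1.85
ee_pos: [281.9, 357.2, 314.2]
eef_rot: [[0.77, -0.638, 0.0], [-0.638, -0.77, 0.001], [-0.0, -0.001, -1.0]]
contact_force: [1.0, 1.3, 0.6]
opening: 12.5
```

Call:
play_rows --targets '[[[44,9,-2,0,0,0.088,-1],[45,5,-2,0,0,0.088,-1],[45,1,-2,0,0,0.088,-1],[45,-3,-2,0,0,0.088,-1],[45,-7,-2,0,0,0.088,-1]]]'

```text
t: 2.35
ee_pos: [424.6, 182.0, 324.3]
eef_rot: [[0.425, -0.905, 0.001], [-0.905, -0.425, 0.001], [-0.0, -0.001, -1.0]]
contact_force: [0.8, 1.6, -0.1]
opening: 0.3
```

Call:
play_rows --targets '[[[44,-11,-2,0,0,0.088,-1],[43,-15,-2,0,0,0.088,-1],[41,-19,-2,0,0,0.088,-1],[39,-22,-2,0,0,0.088,-1],[37,-26,-2,0,0,0.088,-1]]]'

```text
t: 2.85
ee_pos: [569.3, 8.1, 334.1]
eef_rot: [[-0.002, -1.0, 0.0], [-1.0, 0.002, 0.0], [-0.0, -0.0, -1.0]]
contact_force: [2.1, 1.6, 0.4]
opening: 0.4
```

```bash
python3 - <<'E'
from h import *
import pickle
s=get_state();im=get_image("wrist");cv2.imwrite("pics/wrist1.png",im);pickle.dump(s,open("s1.pkl","wb"))
print(s["ee_pos"],s["joint_velocities"],s["eef_rot"])
for k,v in zip(J,proj("wrist",j2w([570,134,.004],list(J.values())),s)):print(k,v)
E
```

```text
[569.33   8.12 334.05] [-44.72  32.32  46.1   -0.   -13.58  -5.29] [[-0. -1.  0.]
 [-1.  0.  0.]
 [-0. -0. -1.]]
b1 [433.55  28.51]
b2 [215.85  27.97]
b3 [235.87 364.74]
b4 [414.36 363.26]
r1 [437.94 293.11]
r2 [422.31 393.95]
r3 [232.53 395.98]
r4 [218.26 294.68]
w1 [413.25 313.22]
w2 [404.62 380.87]
w3 [327.17 383.62]
w4 [327.74 315.14]
```

View pics/wrist1.png

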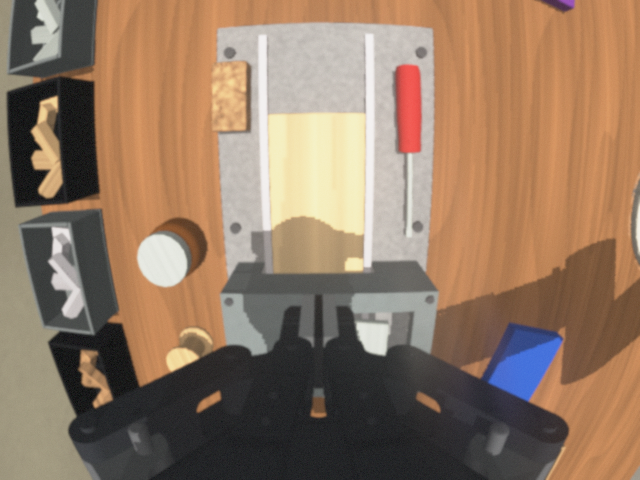

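```bash
python3 - <<'E'
from h import *
import pickle
s=get_state();print(s["t"],s["joint_velocities"]);im=get_image("wrist");cv2.imwrite("pics/wrist2.png",im);pickle.dump(s,open("s2.pkl","wb"))
print(s["ee_pos"],s["eef_rot"])
a=im[10:140,200:445];cv2.imwrite("pics/w2a.png",cv2.resize(a,None,fx=3.2,fy=3.2,interpolation=cv2.INTER_CUBIC))
a=im[250:370,210:450];cv2.imwrite("pics/w2b.png",cv2.resize(a,None,fx=3.2,fy=3.2,interpolation=cv2.INTER_CUBIC))
E
```

```text
2.9 [ 4.51 -3.25 -7.25 -2.09  1.13  0.82]
[572.22   3.64 333.03] [[-0.01 -1.   -0.  ]
 [-1.    0.01 -0.  ]
 [ 0.    0.   -1.  ]]
```

View pics/w2a.png

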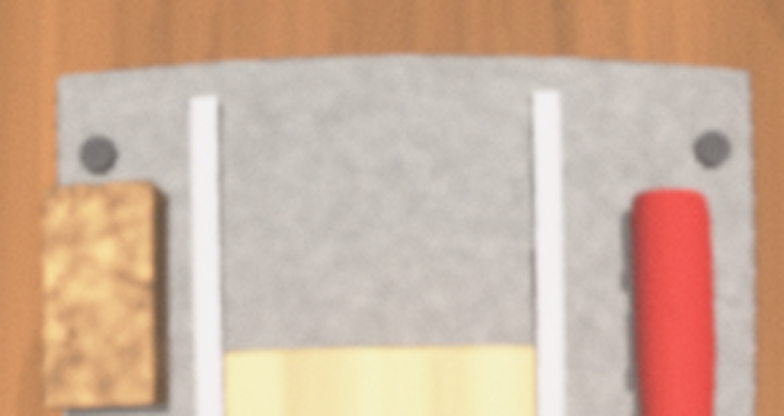

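View pics/w2b.png

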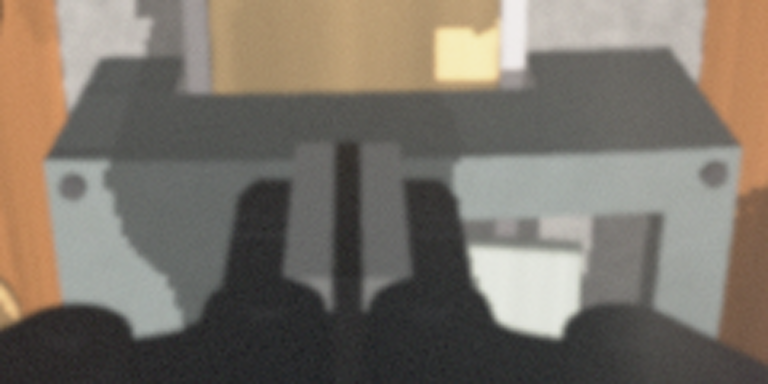

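```bash
python3 - <<'E'
from h import *
import pickle
s=pickle.load(open("s2.pkl","rb"))
A=[((750,72),(-125,-320,15)),((58,77),(105,-320,15)),((534,91),(-50,-305,23)),((560,91),(-58,-305,23)),((190,97),(58,-305,23)),((217,97),(50,-305,23))]
B=[((740,148),J["r1"]),((47,158),J["r4"]),((668,48),(-112,-60,15)),((103,60),(90,-60,15)),((662,213),J["w1"])]
uv=np.array([full(a,3.2,(200,10)) for a,_ in A]+[full(a,3.2,(210,250)) for a,_ in B]);P=[q for _,q in A+B]
f=lambda p:(proj("wrist",j2w(p,P),s)-uv).ravel()
r=least_squares(f,[570,134,0]);print(r.x,np.degrees(r.x[2]));print(f(r.x).reshape(-1,2).T)
p=r.x
be=np.array([full(a,3.2,(200,10)) for a in ((225,350),(534,347))])
g=lambda q:(proj("wrist",j2w(p,[(48+q[1],q[0],37),(-48+q[1],q[0],37)]),s)-be).ravel()
rb=least_squares(g,[-220,0]);print("board end jig y",rb.x,g(rb.x),"origin",rb.x[0]+95,j2w(p,(0,rb.x[0],26)))
# static cams
sc=full(((222,240),(227,347)),4.4,(245,205));sd=full(((367,150),(237,130)),3.8,(235,195))
for c,o,pp in(("scene",sc,(574.06,132.5,0)),("side",sd,(568.6,135.2,.0105))):
    g=lambda q:(proj(c,j2w(pp,[(-48+q[1],q[0],37),(48+q[1],q[0],37)]),s)-o).ravel()
    print(c,least_squares(g,[-220,0]).x)
# fingertip
print(proj("wrist",(s["ee_pos"]+np.array(s["eef_rot"])@np.array([[0,0,73]]).T.ravel()),s),full((347,142),3.2,(210,250)))
E
```

```text
[569.02 133.02   0.01] 0.3910301939245852
[[ 0.74 -1.06  0.06 -0.24  0.47 -0.14  1.15 -1.55  0.65 -1.2   1.1 ]
 [-0.86 -1.02 -0.05  0.22  0.1  -0.41  0.56  1.54  0.22 -0.57  0.53]]
board end jig y [-220.29    0.05] [-1.22  0.3   1.24 -0.28] origin -125.28733447553665 [[570.52 -87.27  26.  ]]
scene [-218.39   -0.87]
side [-219.44    0.01]
[[317.27 313.51]] [318.09 294.03]
```

```bash
python3 - <<'E'
from h import *
s=get_state();R=s["eef_rot"];print(s["t"],s["ee_pos"],np.degrees(np.arctan2(R[1,0],R[0,0])),R.T@(np.array([570.7,-123,96])-s["ee_pos"]))
E
```

```text
2.95 [570.61   6.03 332.57] -90.30820959000566 [128.64  -1.15 236.78]
```

Call:
play_rows --targets '[[[43,0,40,0,0,-0.012,-1],[43,-1,40,0,0,0,-1],[43,0,40,0,0,0,-1],[0,0,40,0,0,0,-1],[0,0,20,0,0,0,-1]]]'

```text
t: 3.45
ee_pos: [568.4, -100.8, 168.1]
eef_rot: [[0.012, -1.0, -0.005], [-1.0, -0.012, 0.001], [-0.001, 0.005, -1.0]]
contact_force: [-0.4, 1.1, -0.7]
opening: 0.1
```

```bash
python3 - <<'E'
from h import *
im=get_image("wrist");cv2.imwrite("pics/wrist3.png",im)
s=get_state();R=s["eef_rot"];print(s["t"],s["ee_pos"],np.degrees(np.arctan2(R[1,0],R[0,0])),R.T@(np.array([570.7,-123,96])-s["ee_pos"]),s["contact_force"])
E
```

```text
3.5 [ 567.44 -100.07  165.68] -89.29950133070112 [23.06 -3.61 69.62] [-0.77  0.56 -2.63]
```

View pics/wrist3.png

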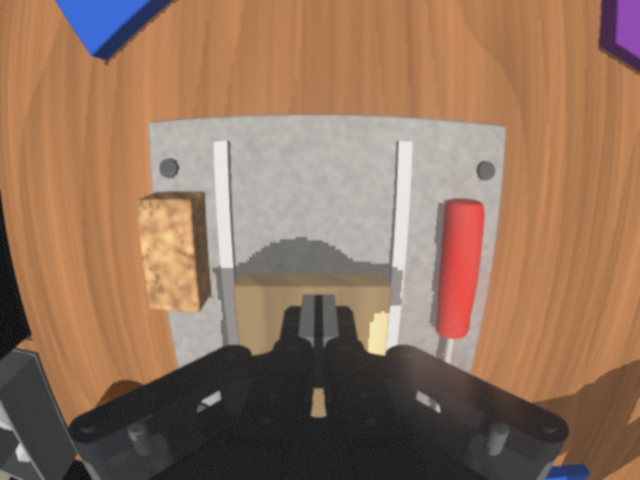

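Call:
play_rows --targets '[[[13,-2,0,0,0,0.004,-1],[13,-2,0,0,0,0,-1],[0,0,25,0,0,0,-1],[0,0,25,0,0,0,-1],[0,0,0,0,0,0,-1]]]'

```text
t: 4.0
ee_pos: [573.6, -126.4, 120.1]
eef_rot: [[0.009, -1.0, -0.004], [-1.0, -0.009, 0.001], [-0.001, 0.004, -1.0]]
contact_force: [-0.1, -0.5, 0.1]
opening: -0.1
```

```bash
python3 - <<'E'
from h import *
im=get_image("wrist");cv2.imwrite("pics/wrist4.png",im)
s=get_state();R=s["eef_rot"];print(s["t"],s["ee_pos"],np.degrees(np.arctan2(R[1,0],R[0,0])),R.T@(np.array([570.7,-123,96])-s["ee_pos"]),s["contact_force"])
E
```

```text
4.05 [ 574.67 -126.57  122.02] -89.43157602542435 [-3.62  3.91 26.02] [ 0.02 -0.18  0.97]
```

View pics/wrist4.png

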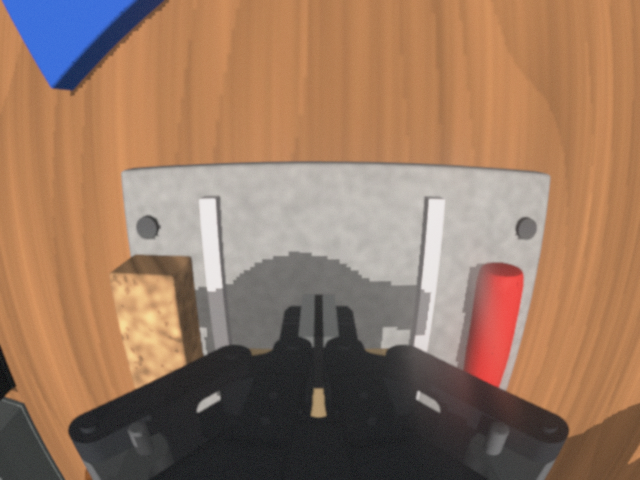

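Call:
play_rows --targets '[[[0,3,13,0,0,0,-1],[0,0,12,0,0,0,-1],[0,0,0,0,0,0,-1],[-5,0,0,0,0,0,-1],[-5,0,0,0,0,0,-1]]]'

```text
t: 4.55
ee_pos: [572.2, -115.7, 97.7]
eef_rot: [[0.01, -1.0, 0.002], [-1.0, -0.01, -0.0], [0.0, -0.002, -1.0]]
contact_force: [-0.3, 0.8, 0.5]
opening: -0.2
```

```bash
python3 - <<'E'
from h import *
im=get_image("side");cv2.imwrite("pics/side4.png",cv2.resize(im[170:370,220:420],None,fx=3,fy=3,interpolation=cv2.INTER_CUBIC))
for i in range(3):
    s=get_state();R=s["eef_rot"];print(s["t"],s["ee_pos"],np.degrees(np.arctan2(R[1,0],R[0,0])),s["contact_force"]);get_image("wrist")
E
```

```text
4.6 [ 572.17 -114.95   97.63] -89.39408492982588 [0.13 0.26 0.27]
4.65 [ 572.1  -115.2    97.52] -89.37067874417893 [0.17 0.16 0.34]
4.7 [ 571.94 -115.43   97.33] -89.37461240541047 [ 0.94 -0.28  0.36]
```

View pics/side4.png

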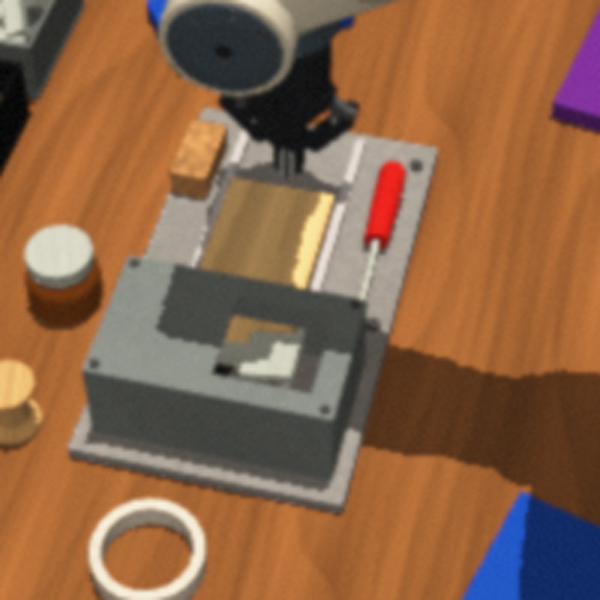

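Call:
play_rows --targets '[[[-8,0,0,0,0,0,-1],[-8,0,0,0,0,0,-1],[-8,0,0,0,0,0,-1],[-8,0,0,0,0,0,-1],[-8,0,0,0,0,0,-1]]]'

```text
t: 5.25
ee_pos: [571.2, -75.3, 96.8]
eef_rot: [[0.01, -1.0, -0.0], [-1.0, -0.01, -0.0], [0.0, 0.0, -1.0]]
contact_force: [0.0, -2.6, 0.4]
opening: 0.2
```

Call:
play_rows --targets '[[[-8,0,0,0,0,0,-1],[-8,0,0,0,0,0,-1],[-8,0,0,0,0,0,-1],[-8,0,0,0,0,0,-1],[-8,0,0,0,0,0,-1]]]'

```text
t: 5.75
ee_pos: [570.8, -35.3, 96.8]
eef_rot: [[0.01, -1.0, 0.0], [-1.0, -0.01, -0.0], [0.0, -0.0, -1.0]]
contact_force: [-0.7, -2.0, 1.0]
opening: 0.0
```

```bash
python3 - <<'E'
from h import *
im=get_image("side");cv2.imwrite("pics/side5.png",cv2.resize(im[170:370,220:420],None,fx=3,fy=3,interpolation=cv2.INTER_CUBIC))
for i in range(3):
    s=get_state();R=s["eef_rot"];print(s["t"],s["ee_pos"],np.degrees(np.arctan2(R[1,0],R[0,0])),s["contact_force"]);get_image("wrist")
E
```

```text
5.8 [570.85 -34.23  96.75] -89.39511020926484 [0.26 1.34 0.6 ]
5.85 [570.79 -34.65  96.67] -89.37941133044197 [-0.75  0.48  0.72]
5.9 [570.74 -35.07  96.62] -89.38860582524552 [-0.65 -0.02 -0.17]
```

View pics/side5.png

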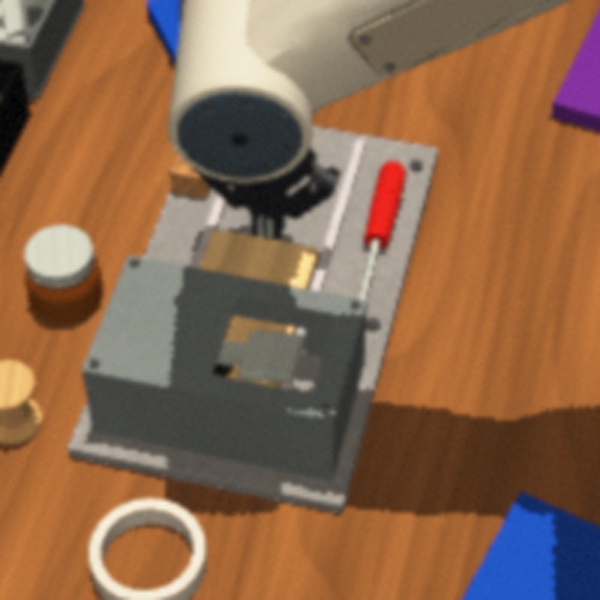

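Call:
play_rows --targets '[[[-2,0,0,0,0,0,-1],[-2,0,0,0,0,0,-1],[-2,0,0,0,0,0,-1],[-2,0,0,0,0,0,-1],[-2,0,0,0,0,0,-1]]]'

```text
t: 6.45
ee_pos: [570.6, -25.9, 96.6]
eef_rot: [[0.01, -1.0, -0.0], [-1.0, -0.01, -0.0], [0.0, 0.0, -1.0]]
contact_force: [-0.0, -1.5, -0.2]
opening: -0.0
```

Call:
play_rows --targets '[[[-1,0,0,0,0,0,-1],[-1,0,0,0,0,0,-1],[-1,0,0,0,0,0,-1],[0,0,0,0,0,0,-1],[0,0,0,0,0,0,-1]]]'

```text
t: 6.95
ee_pos: [570.3, -23.4, 96.6]
eef_rot: [[0.01, -1.0, -0.001], [-1.0, -0.01, -0.001], [0.001, 0.001, -1.0]]
contact_force: [-1.1, -4.4, -0.4]
opening: -0.1
```

Call:
play_rows --targets '[[[-1,0,0,0,0,0,-1],[-1,0,0,0,0,0,-1],[0,0,0,0,0,0,-1],[0,0,0,0,0,0,-1],[0,0,0,0,0,0,-1]]]'

```text
t: 7.45
ee_pos: [570.1, -23.1, 96.6]
eef_rot: [[0.01, -1.0, -0.002], [-1.0, -0.01, -0.003], [0.003, 0.002, -1.0]]
contact_force: [-0.2, -11.9, -1.5]
opening: -0.1
```

Call:
play_rows --targets '[[[10,0,0,0,0,0,-1],[10,0,0,0,0,0,-1],[10,0,0,0,0,0,-1],[0,0,-20,0,0,0,-1],[0,0,-30,0,0,0,-1]]]'

```text
t: 7.95
ee_pos: [569.9, -51.6, 145.6]
eef_rot: [[0.009, -1.0, -0.004], [-1.0, -0.009, 0.0], [-0.0, 0.004, -1.0]]
contact_force: [0.6, 0.0, 0.9]
opening: -0.2
```

Call:
play_rows --targets '[[[0,0,-30,0,0,0,-1],[0,0,-30,0,0,0,-1],[0,0,-30,0,0,0,-1],[0,0,0,0,0,0,-1],[0,0,0,0,0,0,-1]]]'

```text
t: 8.45
ee_pos: [571.2, -51.0, 237.4]
eef_rot: [[0.01, -1.0, 0.002], [-1.0, -0.01, 0.001], [-0.001, -0.002, -1.0]]
contact_force: [-0.5, 0.1, -0.7]
opening: -0.0
```

```bash
python3 - <<'E'
from h import *
import pickle
get_image("side")
s=get_state();im=get_image("wrist");cv2.imwrite("pics/wrist6.png",im);pickle.dump(s,open("s6.pkl","wb"))
R=s["eef_rot"];print(s["t"],s["ee_pos"],R,np.degrees(np.arctan2(R[1,0],R[0,0])),s["contact_force"])
p=(569,133,.0068)
print("pred home end",proj("wrist",j2w(p,[(48,-145,37),(-48,-145,37)]),s),proj("wrist",j2w(p,[(58,-305,23),(-58,-305,23)]),s))
im=get_image("side");cv2.imwrite("pics/side6.png",cv2.resize(im[170:370,220:420],None,fx=3,fy=3,interpolation=cv2.INTER_CUBIC))
print("side pred",3*(proj("side",j2w((568.6,135.2,.0105),[(48,-145,37),(-48,-145,37)]))-[220,170]))
print(R.T@(np.array([519,132.7,s["ee_pos"][2]])-s["ee_pos"]))
E
```

```text
8.5 [570.69 -50.99 236.25] [[ 0.01 -1.   -0.  ]
 [-1.   -0.01  0.  ]
 [-0.    0.   -1.  ]] -89.44739140394043 [-0.36  0.28 -0.25]
pred home end [[256.86 281.8 ]
 [378.69 282.16]] [[241.35  74.54]
 [395.68  75.17]]
side pred [[208.63 236.41]
 [314.72 255.79]]
[-184.18   49.92    0.18]
```

View pics/wrist6.png

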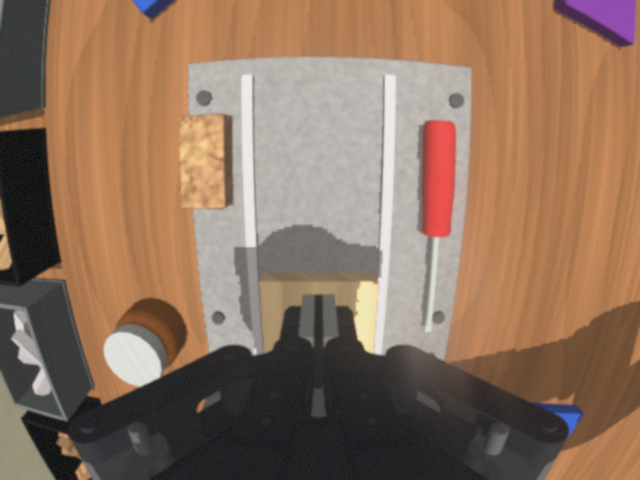

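View pics/side6.png

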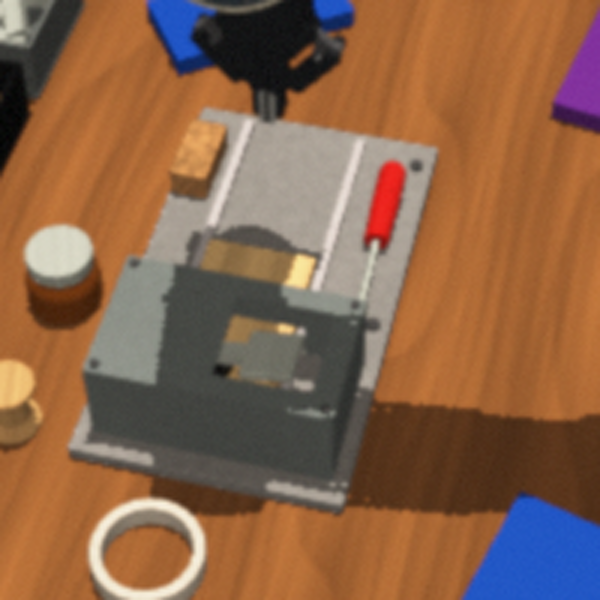

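Call:
play_rows --targets '[[[-46,12.5,0,0,0,0,-1],[-46,12.5,0,0,0,0,-1],[-46,12.5,0,0,0,0,-1],[-46,12.5,0,0,0,0,-1],[0,0,0,0,0,0,-1]]]'

```text
t: 9.1
ee_pos: [517.5, 136.8, 235.7]
eef_rot: [[0.015, -1.0, -0.002], [-1.0, -0.015, 0.0], [-0.0, 0.002, -1.0]]
contact_force: [0.6, 0.8, -0.2]
opening: 0.2
```

Call:
play_rows --targets '[[[0,0,10,0,0,0,-1],[0,0,10,0,0,0,-1],[0,0,0,0,0,0,-1],[0,0,0,0,0,0,-1],[0,0,0,0,0,0,-1]]]'

```text
t: 9.6
ee_pos: [519.4, 131.8, 216.8]
eef_rot: [[0.009, -1.0, 0.0], [-1.0, -0.009, -0.0], [0.0, -0.0, -1.0]]
contact_force: [-0.4, -0.2, 0.2]
opening: -0.0
```

```bash
python3 - <<'E'
from h import *
s=get_state();im=get_image("wrist");cv2.imwrite("pics/wrist7.png",im)
R=s["eef_rot"];print(s["t"],s["ee_pos"],np.degrees(np.arctan2(R[1,0],R[0,0])),s["contact_force"])
for k in("w1","w2","w3","w4"):print(k,proj("wrist",j2w((569,133,.0068),J[k]),s))
im=get_image("side");cv2.imwrite("pics/side7.png",cv2.resize(im[170:370,220:420],None,fx=3,fy=3,interpolation=cv2.INTER_CUBIC))
im=get_image("scene");cv2.imwrite("pics/scene7.png",cv2.resize(im[180:330,270:470],None,fx=4,fy=4,interpolation=cv2.INTER_CUBIC))
s=get_state();print(s["ee_pos"],R.T@(np.array([519,132.7,s["ee_pos"][2]])-s["ee_pos"]))
E
```

```text
9.6 [519.44 131.79 216.81] -89.4992470184547 [-0.35 -0.18  0.23]
w1 [[396.6  204.74]]
w2 [[386.39 340.44]]
w3 [[249.59 340.17]]
w4 [[240.21 204.32]]
[519.32 132.27 217.06] [-0.43  0.32 -0.  ]
```

View pics/wrist7.png

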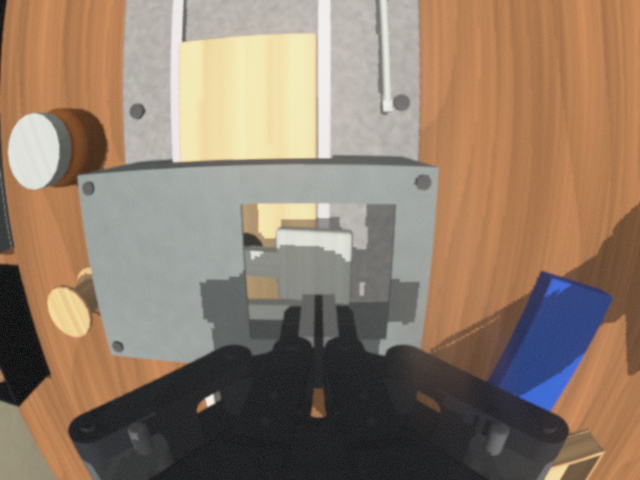

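View pics/side7.png

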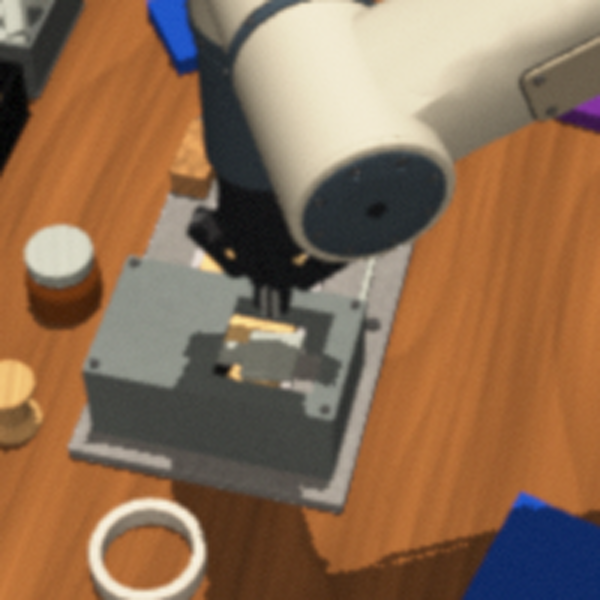

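View pics/scene7.png

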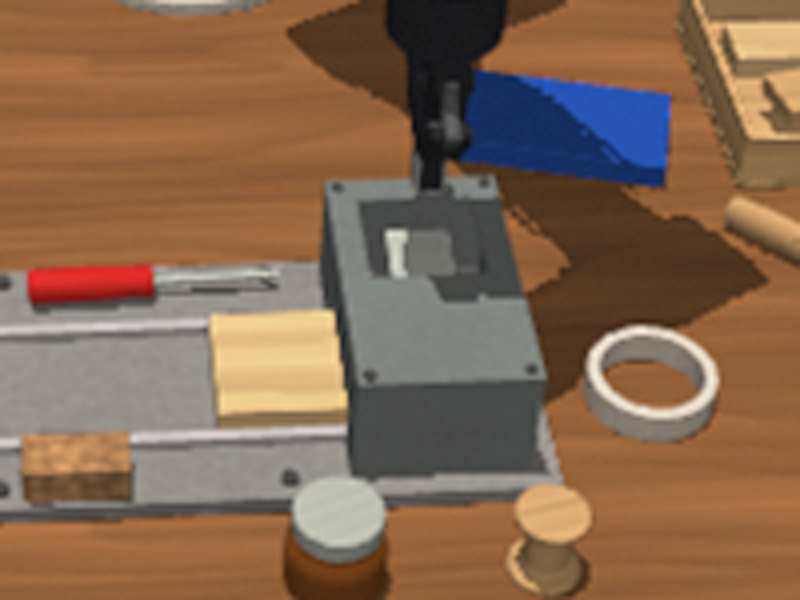

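Call:
play_rows --targets '[[[0,0,12,0,0,0,-1],[0,0,12,0,0,0,-1],[0,0,8,0,0,0,-1],[0,0,4,0,0,0,-1],[0,0,4,0,0,0,-1]]]'

```text
t: 10.25
ee_pos: [519.0, 132.5, 176.1]
eef_rot: [[0.01, -1.0, -0.001], [-1.0, -0.01, -0.0], [0.0, 0.001, -1.0]]
contact_force: [1.0, 0.1, 0.7]
opening: -0.2
```

Call:
play_rows --targets '[[[0,0,3,0,0,0,-1],[0,0,3,0,0,0,-1],[0,0,3,0,0,0,-1],[0,0,3,0,0,0,-1],[0,0,3,0,0,0,-1]]]'

```text
t: 10.75
ee_pos: [519.1, 132.6, 161.8]
eef_rot: [[0.01, -1.0, 0.0], [-1.0, -0.01, 0.0], [-0.0, -0.0, -1.0]]
contact_force: [-2.0, 0.5, 3.8]
opening: 0.3
```

Call:
play_rows --targets '[[[0,0,3,0,0,0,-1],[0,0,3,0,0,0,-1],[0,0,3,0,0,0,-1],[0,0,3,0,0,0,-1],[0,0,3,0,0,0,-1]]]'

```text
t: 11.25
ee_pos: [518.9, 132.5, 146.5]
eef_rot: [[0.01, -1.0, -0.0], [-1.0, -0.01, -0.0], [0.0, 0.0, -1.0]]
contact_force: [-2.2, 0.7, 4.4]
opening: 0.0
```

Call:
play_rows --targets '[[[0,0,2,0,0,0,-1],[0,0,2,0,0,0,-1],[0,0,1,0,0,0,-1],[0,0,1,0,0,0,-1],[0,0,0,0,0,0,-1]]]'

```text
t: 11.75
ee_pos: [519.2, 132.5, 140.5]
eef_rot: [[0.01, -1.0, 0.0], [-1.0, -0.01, -0.0], [0.0, -0.0, -1.0]]
contact_force: [-0.3, 0.5, 0.1]
opening: 0.1
```

Call:
play_rows --targets '[[[0,0,1,0,0,0,-1],[0,0,1,0,0,0,-1],[0,0,1,0,0,0,-1],[0,0,1,0,0,0,-1],[0,0,0,0,0,0,-1]]]'

```text
t: 12.25
ee_pos: [519.2, 132.6, 136.6]
eef_rot: [[0.01, -1.0, 0.0], [-1.0, -0.01, 0.0], [-0.0, -0.0, -1.0]]
contact_force: [-0.9, 0.9, 1.7]
opening: 0.3
```

Call:
play_rows --targets '[[[0,0,1,0,0,0,-1],[0,0,1,0,0,0,-1],[0,0,1,0,0,0,-1],[0,0,0,0,0,0,-1],[0,0,0,0,0,0,-1]]]'

```text
t: 12.75
ee_pos: [519.2, 132.6, 134.4]
eef_rot: [[0.01, -1.0, 0.001], [-1.0, -0.01, 0.0], [-0.0, -0.001, -1.0]]
contact_force: [-3.3, 0.0, 8.2]
opening: 0.1
```

Call:
play_rows --targets '[[[0,0,1,0,0,0,-1],[0,0,1,0,0,0,-1],[0,0,0,0,0,0,-1],[0,0,0,0,0,0,-1],[0,0,0,0,0,0,-1]]]'

```text
t: 13.25
ee_pos: [519.1, 132.5, 134.2]
eef_rot: [[0.011, -1.0, 0.002], [-1.0, -0.011, 0.0], [-0.0, -0.002, -1.0]]
contact_force: [-9.2, -0.0, 21.0]
opening: -0.2
```

```bash
python3 - <<'E'
from h import *
im=get_image("wrist");cv2.imwrite("pics/wrist8.png",im)
s=get_state();print(s["t"],s["ee_pos"],s["contact_force"])
E
```

```text
13.3 [519.17 132.57 134.19] [-9.53 -0.26 20.79]
```

View pics/wrist8.png

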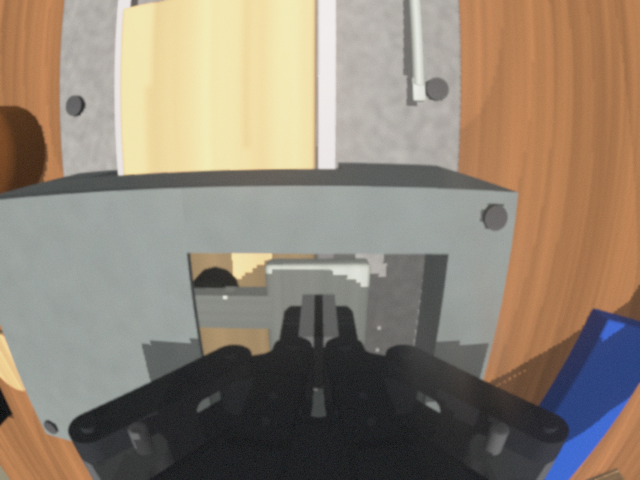

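Call:
play_rows --targets '[[[0,0,-2,0,0,0,-1],[0,0,-3,0,0,0,-1],[0,0,-5,0,0,0,-1],[0,0,-8,0,0,0,-1],[0,0,-10,0,0,0,-1]]]'

```text
t: 13.8
ee_pos: [519.0, 132.5, 160.0]
eef_rot: [[0.01, -1.0, -0.001], [-1.0, -0.01, -0.0], [0.0, 0.001, -1.0]]
contact_force: [0.8, 0.3, 0.3]
opening: -0.4
```

Call:
play_rows --targets '[[[0,0,-12,0,0,0,-1],[0,0,-20,0,0,0,-1],[0,0,-20,0,0,0,-1],[0,0,-20,0,0,0,-1],[0,0,-20,0,0,0,-1]]]'

```text
t: 14.3
ee_pos: [519.1, 132.5, 253.6]
eef_rot: [[0.01, -1.0, 0.001], [-1.0, -0.01, 0.0], [-0.0, -0.001, -1.0]]
contact_force: [0.4, 0.1, 0.2]
opening: -0.2
```

Call:
play_rows --targets '[[[40,0,-20,0,0,0,-1],[40,0,-20,0,0,0,-1],[40,0,0,0,0,0,-1],[0,0,0,0,0,0,-1],[0,0,0,0,0,0,-1]]]'

```text
t: 14.8
ee_pos: [520.2, 11.8, 292.5]
eef_rot: [[0.008, -1.0, 0.001], [-1.0, -0.008, 0.001], [-0.001, -0.001, -1.0]]
contact_force: [0.5, 0.7, -0.2]
opening: -0.1
```

```bash
python3 - <<'E'
from h import *
im=get_image("side");cv2.imwrite("pics/side9.png",cv2.resize(im[170:370,220:420],None,fx=3,fy=3,interpolation=cv2.INTER_CUBIC))
im=get_image("scene");cv2.imwrite("pics/scene9.png",cv2.resize(im[180:330,270:470],None,fx=4,fy=4,interpolation=cv2.INTER_CUBIC))
s=get_state();print(s["t"],s["ee_pos"],s["contact_force"])
# predicted pad centre/corners for angles
for a in(0.02,.2,.22):
  q=[]
  for X in(-72,-28):
    for Y in(-22,22):
      dx,dz=X-65,90-60; c,t=np.cos(a),np.sin(a)
      q.append((65+dx*c-dz*t*-1*-1, Y, 60+dz*c+dx*t))
  for c,pp,k,o in(("scene",(574,132.5,.0),4,(270,180)),("side",(568.6,135.2,.0105),3,(220,170))):
    print(a,c,k*(proj(c,j2w(pp,q))-o).round(1).tolist() if 0 else (k*(proj(c,j2w(pp,q))-np.array(o))).round(0).tolist())
E
```

```text
14.9 [520.25  13.07 291.96] [0.09 0.22 0.16]
0.02 scene [[383.0, 230.0], [446.0, 228.0], [391.0, 272.0], [455.0, 270.0]]
0.02 side [[309.0, 337.0], [296.0, 381.0], [256.0, 326.0], [242.0, 369.0]]
0.2 scene [[380.0, 255.0], [442.0, 253.0], [388.0, 287.0], [452.0, 285.0]]
0.2 side [[312.0, 356.0], [299.0, 400.0], [261.0, 340.0], [247.0, 383.0]]
0.22 scene [[380.0, 258.0], [442.0, 256.0], [388.0, 289.0], [452.0, 287.0]]
0.22 side [[312.0, 358.0], [299.0, 402.0], [261.0, 341.0], [247.0, 384.0]]
```

View pics/side9.png

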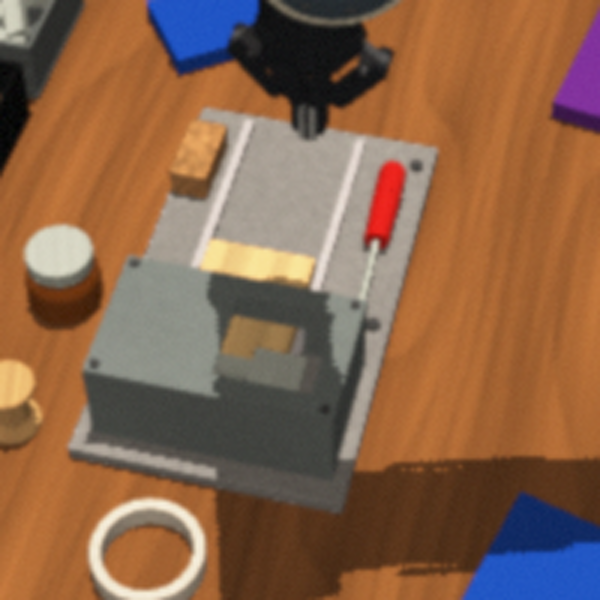

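View pics/scene9.png

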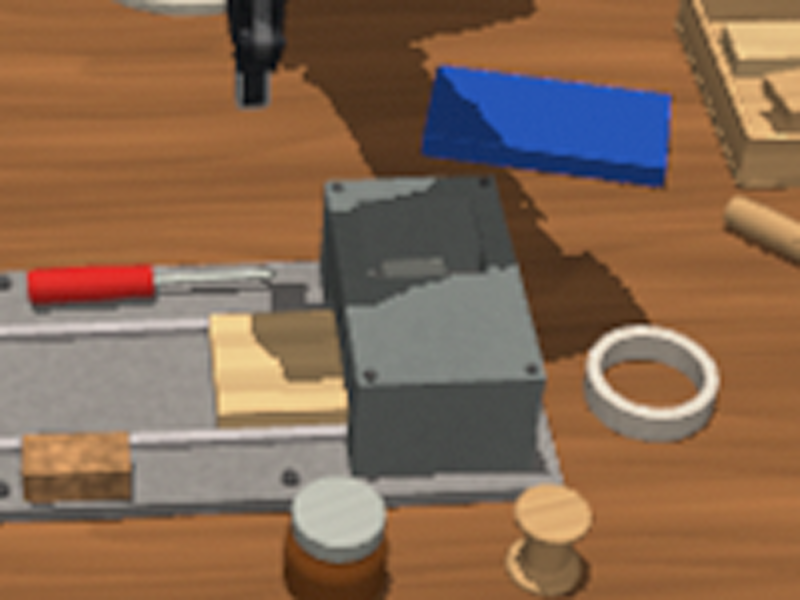

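```bash
python3 - <<'E'
from h import *
print(get_state()["joint_velocities"]);print(hand_in())
E
```

```text
[ 0.75  0.42 -0.19  0.03 -0.03  0.13]
the job is handed in; nothing more can be done
None
```

I pushed the board up against the stop, pressed the clamp lever down onto it through the roof window, came out clear and handed the job in at about 15 s. No verdict was reported.

- **Board home:** the push moved it about 75 mm at roughly 2 N. The force then rose to about 12 N and the tool stopped within a millimetre of the height and position predicted for the stop. In the side and wrist pictures afterwards, the board's outer end sat within about 1–2 px of where the home pose should show.
- **Lever down:** it travelled about 27 mm at the pad (about 0.23 rad) and then came to a hard stop at 21 N. In the final pictures the pad's edges fit an angle of about 0.22 rad, with the board end unmoved. One pad corner in the side view was about 2 px off (7 px in the enlarged crop). The lever angle is inferred from pictures and travel, not read directly.
- **Guard and bystanders:** the forces showed no contact other than board and pad, and the window corners lay where I predicted before I went in. The bystanders visible in the last crops look unmoved. I did not recheck the mallet head or the pin cup at the end, but the arm never went low near them.
- **Disagreement:** the scene and side cameras, each fitted alone, put the jig about 5 mm apart in x. I used the wrist camera's fit, which lay nearer the side camera's and matched the later pictures.

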